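# Open both doors of the reagent cabinet

### The arm

A 6-joint arm with a two-finger parallel gripper is mounted at the origin on the work surface. World frame = base frame: x ahead of the robot, y to its left, z up, the work surface at z = 0. Lengths are in m, angles in rad, forces in N, time in s.
With the tool pointing down it reaches from about 0.325 to 0.85 m from the base axis. Payload 4.4 kg.
Tool frame: the origin (TCP) lies midway between the tips of the shut fingers; the grasp point (between the pads) lies 19 mm behind it (robot.tcp_to_grasp is the distance from the TCP to the grasp point, in m); z points along the fingers, y is the line along which they close (so a half turn about z gives the same grasp; the last joint's range is limited). The gripper opens to 94 mm and grips with 3 to 60 N. Pads are 16 mm wide; open, the fingers measure 119 mm over their backs; the gripper's body (75 mm by 177 mm) begins 78 mm behind the grasp point.
Start: joints at [-1.361, 0.207, 1.542, -0, 1.393, -0.15], TCP at [0.202, -0.538, 0.205] pointing down, gripper open.
Joint ranges: [-2.73, 2.73], [-0.86, 2.22], [0.23, 2.46], [-1.11, 4.25], [0.08, 2.63], [-2.82, 2.82]. Speed limits (rad/s): [2.79, 2.79, 3.14, 3.14, 3.14, 3.14].

### API

Orientations are given as a rotation vector (axis times angle).
In Python, from station import robot gives the robot as it stands.
- The arm moves only by the tool step_arm, never from a script. Its argument "series" is a list of rows, each an object of numbers: "wx", "wy", "wz": the turn, a rotation vector about the tool's x, y, z in degrees; "x", "y", "z": the shift along the tool's x, y, z in m; "fingers": the opening in per cent of the stroke, from 0 (shut) to 100 (fully open). A call has 1 to 12 rows; each row shifts and turns the commanded pose from where the row before left it, along the tool's axes as they then stand; what a row does not reach is not made up. A row lasts 1/10 s, in which the tool goes at most 50 mm and 8.59 degrees, less where a joint would pass 70% of its speed; a pose out of reach is approached as far as the arm can. A call is refused whole if a number of a shift passes 0.05 or a number of a turn 8.59, either way. A call with a gripper value outside its range is refused whole. The fingers move at their own pace and stop on an object; "force" is the grip in N (left out, the last holds). Time passes only in rows, so rows that do not move let the fingers close. It gives the time, the measured TCP pose, the force, the opening and the grip force at its end, in the units of the state.
- robot.sense(): the state, without advancing time (a new reading comes with each control period).
- robot.snapshot(name): name is "side" or "top"; returns a dict with "color" (420x560x3 uint8, blue, green, red), "intrinsics" (3x3 intrinsics, pixels), "rvec" (rotation vector, rad) and "tvec" (3), from world to camera coordinates, as OpenCV has them. Camera axes: x right, y down, z forward; pixel columns grow to the right and rows downward; lengths in m; the calibration is good to about 2 mm. A picture is of the moment at which its call begins. There is no depth.
- robot.job_done(): hands the job in; it is judged then, once.
The state is a dict: "time_s": time; "joint_pos": joint angles; "joint_velocities": joint speeds; "joint_efforts": joint torques, N m; "ee_pos": TCP position; "tool_rot": TCP orientation; "wrist_force": force on the tool from outside, world axes, zero at the start; "moment": the same for the moment, N m; "opening": opening from 0.0 (shut) to 1.0 (fully open); "gripper_force": force on a finger pad.
Only numpy, scipy, OpenCV 4.12 (cv2) and the standard library are available. Lean on these libraries where they do the work, as an engineer would, in place of code of your own. Each camera call takes 0.05 s, during which the arm holds its last target. There are 200 camera calls.

### The job

Open both doors of the small bench cabinet wide, each about square to the cabinet's front, so that its trays can be taken out. Swing the active door (the one whose edge laps over the middle) open first, then push the flush bolt on the bared edge of the passive door all the way down, then swing the passive door open. Leave the things standing on and around the cabinet where they are.

Things in the scene. Friction and masses are not known exactly. Their poses are not given: they have to be found in the camera images.
- cabinet: Grey-and-white bench cabinet 340 mm wide, 180 mm deep, 210 mm tall, facing the robot, with two upright doors 33 mm thick lying on its front (from 34 to 208 mm above the table). Right door seen from the robot: active; left door: passive. Origin on the table under the middle of the body's front edge (the doors' faces are 34 mm in front of it); x into the cabinet, y to its left door, z up.
- active_door (a joint): Angle of the active (right) door, rad: 0 closed, grows as it swings out towards the robot, stops at 1.9. May start up to 0.08 ajar. About 0.1 N m of friction: stays where left. It reaches 183 mm from its hinge; the last 46 mm is only a 4 mm front sheet with a top flange, which laps over the middle and covers the bolt's tab from in front and above.
- passive_door (a joint): Angle of the passive (left) door, rad: 0 closed, grows as it swings out towards the robot, stops at 1.9; same friction. It reaches 143 mm from its hinge. While the bolt is up it gives no more than about 0.03 rad.
- bolt (a joint): Travel of the passive door's flush bolt, m: 0 up (locked: its pin stands 9 mm above the door's top edge behind the lip of a steel keeper bracket on the cabinet), grows as its tab is pushed down, 0.018 fully down against a stop. May start up to 2 mm down. Takes about 3 N to move, stays where left.
- active_handle (a point): Middle of the active door's handle: level round steel bar 10 mm thick, 70 mm long, axis 43 mm in front of the door's face (38 mm clear behind), 190 mm above the table (18 mm below the door's top), a leg to the door at each end; 100 mm from the hinge along the door. Axes turn with the door: z up, x from the bar straight to the door, y along the bar from hinge to free edge.
- passive_handle (a point): Middle of the passive door's handle: the same bar, 60 mm from that door's hinge along the door, same height and stand-off. Axes turn with the door: z up, x from the bar straight to the door, y along the bar from free edge to hinge.
- bolt_tab (a point): Middle of the top of the bolt's thumb tab: flat steel, 8 mm thick, 26 mm front to back, standing out 42 mm sideways from the passive door's free edge; 202 mm above the table when up (6 mm below the doors' top). Point 23 mm from that free edge, 15 mm in front of the cabinet body. The keeper (up to 224 mm high) lies 29 to 51 mm from it towards +y. Axes as passive_handle.
- active_hinge (a point): point on the active door's upright hinge axis (vertical), in the plane of its front face, at the handle's height. Axes as active_handle.
- passive_hinge (a point): point on the passive door's upright hinge axis (vertical), in the plane of its front face, at the handle's height. Axes as passive_handle.
- slide_box: grey slide box 72 x 172 x 33 mm lying on top of the cabinet towards its back; origin under its centre. Leave it.
- petri_dish: clear petri dish, 94 mm wide, 15 mm high, on the table in front of the cabinet, low enough for the doors to pass over; origin under its centre. Leave it.
- marker: marker pen 145 x 13 x 13 mm on the table in front; origin under it. Leave it.
- tube_rack: white wire rack 192 x 72 x 70 mm with capped tubes, 122 mm high in all, on the table left of the cabinet; origin under its centre. Leave it.
- squirt_bottle: white bottle, 64 mm wide, 160 mm high, on the table right of the cabinet; origin under its centre. Leave it.
- waste_tub: open red tub, 120 mm wide, 120 mm high, on the table right of the cabinet; origin under its centre. Leave it.
- clear_tray: open clear plastic tray 130 x 100 x 60 mm on the table to the left, in front of the rack; origin under its centre. Leave it.

How it is judged:
By the outcome, as a careful person would: the job done as asked, in the order asked, and still so for the second after the job is handed in, with the robot touching nothing.
It also fails if it takes over 72 s, if anything falls off the work surface, if the arm or the gripper's body presses on something with over 40 N, if the wrist force passes 120 N, or if a joint passes its speed limit or range.

## Working session

There is one attempt and no reset: what is moved stays moved. The work goes in short steps, Python scripts to look and compute and a tool call to move; the robot and the scene stay as the last step left them, time stands still between calls to the robot, and variables do not carry over. Pictures are saved under pics/ and viewed, at most 10 in all, crops included, and the job is handed in when it is done.

Besides the shell and the picture viewer there is one more tool, called after "Emit:" as name(argument=value, ...) on one line, values as JSON. step_arm: Moves the arm, as the interface text tells. Its arguments: {"type":"object","properties":{"series":{"type":"array","items":{"type":"object","properties":{"wx":{"type":"number"},"wy":{"type":"number"},"wz":{"type":"number"},"x":{"type":"number"},"y":{"type":"number"},"z":{"type":"number"},"fingers":{"type":"number"}}}},"force":{"type":"number"}},"required":["series"]}

```bash
mkdir -p pics; ls; python3 - <<'E'
from station import robot
import cv2,numpy as np
for n in("top","side"):
    s=robot.snapshot(n);cv2.imwrite(f"pics/{n}0.png",s["color"]);np.savez(f"{n}0.npz",**s)
    R=cv2.Rodrigues(s["rvec"])[0];print(n,s["intrinsics"].tolist(),(-R.T@s["tvec"]).round(3),R.round(3).tolist())
print(robot.sense())
E
```

```text
pics
top [[420.0859956699821, 0.0, 283.00467406950486], [0.0, 420.0859956699821, 212.0008956602684], [0.0, 0.0, 1.0]] [0.292 0.009 1.53 ] [[-0.08, -0.997, 0.005], [-0.976, 0.077, -0.205], [0.204, -0.021, -0.979]]
side [[513.6180482795202, 0.0, 279.8283367834855], [0.0, 513.6180482795202, 211.7314329057137], [0.0, 0.0, 1.0]] [ 0.333 -1.293  1.227] [[0.981, -0.196, -0.013], [-0.134, -0.622, -0.771], [0.143, 0.758, -0.636]]
{'time_s': 0.1, 'joint_pos': array([-1.36151717e+00,  2.07338778e-01,  1.54278981e+00,  4.29802286e-05,
        1.39350283e+00, -1.50476411e-01]), 'joint_velocities': array([ 0.00174011, -0.00203315, -0.00270534, -0.00051679, -0.00088342,
        0.00026078]), 'joint_efforts': array([ 9.54699999e-05, -3.71866715e+01, -2.82291126e+01,  7.01006362e-02,
        3.10961308e-02, -5.01467446e-05]), 'ee_pos': array([ 0.20229047, -0.5374711 ,  0.20441475]), 'tool_rot': array([-3.08890075e+00, -5.61683641e-01,  2.77119816e-05]), 'wrist_force': array([ 0.66577442,  0.23737988, -0.13685605]), 'moment': array([-0.01608491,  0.04013301, -0.00200572]), 'gripper_force': 0.0, 'opening': 1.0028739261760935}
```

View pics/top0.png

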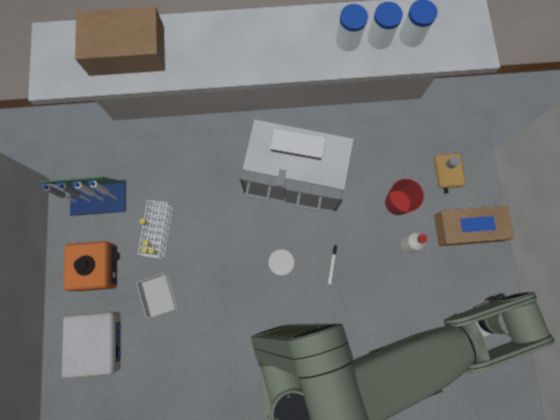

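View pics/side0.png

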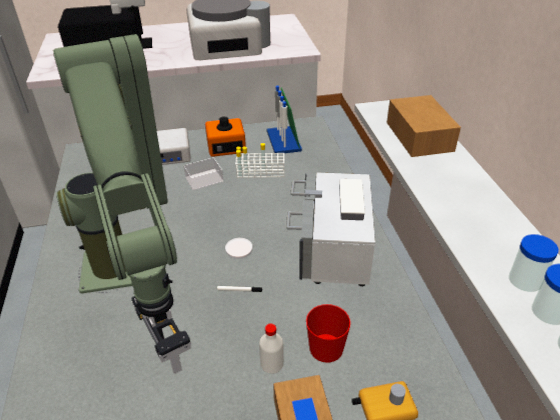

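The top view shows the cabinet body at about (243–352, 122–210), with the keeper near (282, 180). The bottle is at (415, 242) and the tub at (405, 197). In the side view the handles are at about (298, 187) and (294, 221). I'll enlarge both.

```bash
python3 - <<'E'
import cv2,numpy as np
t=cv2.imread("pics/top0.png")[115:220,235:365];s=cv2.imread("pics/side0.png")[160:295,275:385]
t=cv2.resize(t,None,fx=6,fy=6,interpolation=cv2.INTER_CUBIC)[:600,:780]
s=cv2.resize(s,None,fx=4.4,fy=4.4,interpolation=cv2.INTER_CUBIC)
cv2.imwrite("pics/t1.png",t);cv2.imwrite("pics/s1.png",s)
E
```

```text
(no output)
```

View pics/t1.png

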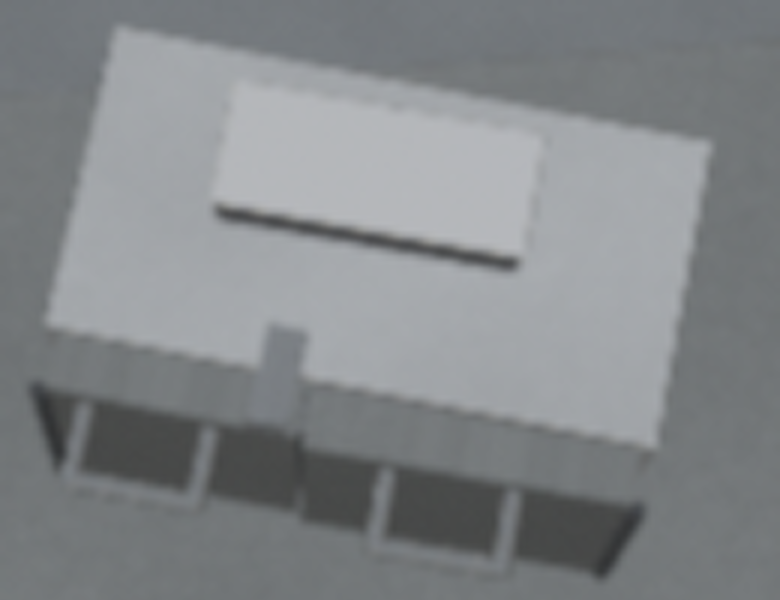

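View pics/s1.png

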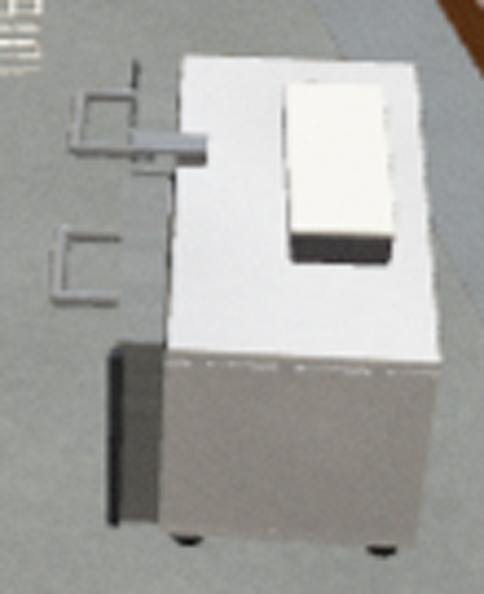

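The crops show the four top corners, the two handle bars and the keeper clearly. In the top crop the active bar runs from (378,556) to (508,570), and the passive bar from (68,482) to (200,500). I'll cast rays onto the known heights.

```bash
cat >h.py <<'E'
import cv2,numpy as np
from scipy.spatial.transform import Rotation as Ro
def cast(s,uv,z):
    R=cv2.Rodrigues(s["rvec"])[0];c=-R.T@np.ravel(s["tvec"])
    d=np.c_[np.array(uv,float),np.ones(len(uv))]@np.linalg.inv(s["intrinsics"]).T@R
    return (c+d*((z-c[2])/d[:,2])[:,None])[:,:2]
def un(p,f,o): return (np.array(p)+.5)/f-.5+np.array(o)
E
python3 - <<'E'
from h import *
T=np.load("top0.npz");S=np.load("side0.npz")
ut=lambda p:un(p,6,(235,115)); us=lambda p:un(p,4.4,(275,160))
# FL FR BR BL
ct=cast(T,ut([(47,325),(656,448),(710,143),(118,28)]),.21);cs=cast(S,us([(183,57),(169,352),(440,358),(415,65)]),.21)
M=np.array([[0,.17],[0,-.17],[.18,-.17],[.18,.17]])
for c in(ct,cs,(ct+cs)/2):
    m=M-M.mean(0);q=c-c.mean(0)
    a=np.arctan2((m[:,0]*q[:,1]-m[:,1]*q[:,0]).sum(),(m*q).sum());A=np.array([[np.cos(a),-np.sin(a)],[np.sin(a),np.cos(a)]])
    o=c.mean(0)-A@M.mean(0);print("origin",o.round(4),"yaw",a.round(4),"res",(c-o-M@A.T).round(4).tolist())
    for n,p in dict(ah=(-.077,-.07),ph=(-.077,.11),ahinge=(-.034,-.17)).items(): print(n,(o+A@p).round(4))
    inv=lambda P:((P-o)@A).round(4).tolist()
    print("bars cab frame: top A",inv(cast(T,ut([(378,556),(508,570)]),.19)),"P",inv(cast(T,ut([(68,482),(200,500)]),.19)))
    print("side A",inv(cast(S,us([(60,230),(55,298)]),.19)),"P",inv(cast(S,us([(78,93),(74,152)]),.19)))
    print("keeper",inv(cast(S,us([(208,135),(208,165),(130,130),(130,155)]),.22)))
for n,p in dict(bottle=(415,242),tub=(405,197),tray=(157,295),dish=(281,262)).items(): print(n,cast(T,[p],.1 if n in("bottle","tub") else .03).round(3))
E
```

```text
origin [ 0.6737 -0.0602] yaw -0.2834 res [[0.0008, -0.0013], [0.0007, 0.0006], [-0.0002, 0.0018], [-0.0014, -0.0011]]
ah [ 0.5802 -0.1059]
ph [0.6305 0.0669]
ahinge [ 0.5935 -0.2139]
bars cab frame: top A [[-0.0844, -0.0334], [-0.0776, -0.1042]] P [[-0.0782, 0.141], [-0.0734, 0.0681]]
side A [[-0.0773, -0.0257], [-0.0753, -0.1]] P [[-0.0757, 0.1422], [-0.0736, 0.0669]]
keeper [[0.0261, 0.0554], [0.0269, 0.0194], [-0.0315, 0.0575], [-0.03, 0.0273]]
origin [ 0.6779 -0.0619] yaw -0.2755 res [[0.0007, -0.0021], [-0.0002, -0.001], [-0.0003, 0.0049], [-0.0002, -0.0018]]
ah [ 0.5847 -0.1083]
ph [0.6337 0.0649]
ahinge [ 0.5989 -0.2162]
bars cab frame: top A [[-0.0891, -0.0323], [-0.0829, -0.1031]] P [[-0.0816, 0.142], [-0.0773, 0.0691]]
side A [[-0.082, -0.0247], [-0.0806, -0.099]] P [[-0.079, 0.1432], [-0.0776, 0.068]]
keeper [[0.022, 0.0556], [0.0226, 0.0196], [-0.0355, 0.0582], [-0.0343, 0.028]]
origin [ 0.6758 -0.0611] yaw -0.2794 res [[0.0008, -0.0017], [0.0003, -0.0002], [-0.0002, 0.0033], [-0.0008, -0.0014]]
ah [ 0.5824 -0.1071]
ph [0.6321 0.0659]
ahinge [ 0.5962 -0.2151]
bars cab frame: top A [[-0.0867, -0.0328], [-0.0803, -0.1036]] P [[-0.0799, 0.1415], [-0.0754, 0.0686]]
side A [[-0.0797, -0.0252], [-0.078, -0.0995]] P [[-0.0773, 0.1427], [-0.0756, 0.0674]]
keeper [[0.024, 0.0555], [0.0247, 0.0195], [-0.0335, 0.0578], [-0.0321, 0.0276]]
bottle [[ 0.45  -0.465]]
tub [[ 0.61  -0.453]]
tray [[0.344 0.44 ]]
dish [[ 0.424 -0.002]]
```

```bash
cat >>h.py <<'E'
O=np.array([.6758,-.0611]);YAW=-.279
A=np.array([[np.cos(YAW),-np.sin(YAW)],[np.sin(YAW),np.cos(YAW)]])
def cab(x,y): return O+A@np.array([x,y])
def grasp(door,th,dz=-.019,d=None,off=.043):
    "TCP target (pos, yaw of tool y) on a door's handle at angle th"
    s=1 if door=="a" else -1; d=d or (.1 if s>0 else .06)
    dirn=np.array([-np.sin(th),s*np.cos(th)]);out=np.array([-np.cos(th),-s*np.sin(th)])
    p=cab(*(np.array([-.034,-s*.17])+d*dirn+off*out))
    return np.r_[p,.19+dz],YAW+s*th
def Rt(yaw): return Ro.from_matrix(np.array([[-np.sin(yaw),np.cos(yaw),0],[np.cos(yaw),np.sin(yaw),0],[0,0,-1]]).T.T)
def state(r):
    st=r.sense();return st["ee_pos"],Ro.from_rotvec(st["tool_rot"]),st
def rows(p,R,wps):
    "rows through waypoints (pos,yaw), rounded"
    for i,(q,y) in enumerate(wps):
        d=R.inv().apply(q-p).round(4);w=np.degrees((R.inv()*Rt(y)).as_rotvec()).round(1)
        print(i,dict(x=d[0],y=d[1],z=d[2],wx=w[0],wy=w[1],wz=w[2]))
        p=p+R.apply(d);R=R*Ro.from_rotvec(np.radians(w))
def line(p0,y0,p1,y1,n): return [(p0+(p1-p0)*k/n,y0+(y1-y0)*k/n) for k in range(1,n+1)]
E
python3 - <<'E'
from h import *
from station import robot
p,R,st=state(robot);y=np.arctan2(*R.as_matrix()[[1,0],1]);print(p,y,R.as_matrix().round(3).tolist(),Rt(y).as_matrix().round(3).tolist())
g,gy=grasp("a",.04);print(g,gy)
up=p+[0,0,.09];ov=g.copy();ov[2]=up[2]
rows(p,R,line(p,y,up,y,2)+line(up,y,ov,gy,15))
E
```

```text
[ 0.20229047 -0.5374711   0.20441475] -1.2110480359839304 [[0.936, 0.352, -0.0], [0.352, -0.936, 0.002], [0.0, -0.002, -1.0]] [[0.936, 0.352, 0.0], [0.352, -0.936, 0.0], [0.0, 0.0, -1.0]]
[ 0.57819306 -0.10782595  0.171     ] -0.23900000000000002
0 {'x': np.float64(0.0), 'y': np.float64(-0.0001), 'z': np.float64(-0.045), 'wx': np.float64(-0.1), 'wy': np.float64(-0.0), 'wz': np.float64(-0.0)}
1 {'x': np.float64(0.0), 'y': np.float64(-0.0), 'z': np.float64(-0.045), 'wx': np.float64(-0.0), 'wy': np.float64(-0.0), 'wz': np.float64(-0.0)}
2 {'x': np.float64(0.0336), 'y': np.float64(-0.018), 'z': np.float64(0.0), 'wx': np.float64(-0.0), 'wy': np.float64(-0.0), 'wz': np.float64(-3.7)}
3 {'x': np.float64(0.0346), 'y': np.float64(-0.0158), 'z': np.float64(0.0), 'wx': np.float64(-0.0), 'wy': np.float64(-0.0), 'wz': np.float64(-3.7)}
4 {'x': np.float64(0.0356), 'y': np.float64(-0.0135), 'z': np.float64(0.0), 'wx': np.float64(-0.0), 'wy': np.float64(-0.0), 'wz': np.float64(-3.7)}
5 {'x': np.float64(0.0364), 'y': np.float64(-0.0112), 'z': np.float64(0.0001), 'wx': np.float64(-0.0), 'wy': np.float
[... 959 characters left out ...]
.float64(0.0058), 'z': np.float64(-0.0), 'wx': np.float64(0.0), 'wy': np.float64(-0.0), 'wz': np.float64(-3.7)}
13 {'x': np.float64(0.0372), 'y': np.float64(0.0083), 'z': np.float64(-0.0), 'wx': np.float64(0.0), 'wy': np.float64(-0.0), 'wz': np.float64(-3.8)}
14 {'x': np.float64(0.0365), 'y': np.float64(0.0108), 'z': np.float64(0.0), 'wx': np.float64(0.0), 'wy': np.float64(-0.0), 'wz': np.float64(-3.7)}
15 {'x': np.float64(0.0357), 'y': np.float64(0.0131), 'z': np.float64(0.0), 'wx': np.float64(0.0), 'wy': np.float64(-0.0), 'wz': np.float64(-3.7)}
16 {'x': np.float64(0.0349), 'y': np.float64(0.0153), 'z': np.float64(0.0), 'wx': np.float64(0.0), 'wy': np.float64(-0.0), 'wz': np.float64(-3.7)}
```

Emit:
step_arm(series=[{"z":-0.045,"wx":-0.1,"fingers":42},{"z":-0.045},{"x":0.034,"y":-0.018,"wz":-3.7},{"x":0.035,"y":-0.016,"wz":-3.7},{"x":0.036,"y":-0.0135,"wz":-3.7},{"x":0.036,"y":-0.011,"wz":-3.7},{"x":0.037,"y":-0.009,"wz":-3.7},{"x":0.0375,"y":-0.006,"wz":-3.7},{"x":0.038,"y":-0.004,"wz":-3.7},{"x":0.038,"y":-0.0015,"wz":-3.7},{"x":0.038,"y":0.001,"wz":-3.7},{"x":0.038,"y":0.0035,"wz":-3.7}])

```text
validation failed for argument at $.se...
```

Emit:
step_arm(series=[{"x":0.0375,"y":0.006,"wz":-3.7},{"x":0.037,"y":0.008,"wz":-3.8},{"x":0.0365,"y":0.011,"wz":-3.7},{"x":0.0355,"y":0.013,"wz":-3.7},{"x":0.034,"y":0.015,"wz":-3.8},{},{}])

```text
validation failed for argument at $.se...
```

```bash
python3 - <<'E'
from h import *
from station import robot
p,R,st=state(robot);y=np.arctan2(*R.as_matrix()[[1,0],1]);print(p,y,st["opening"],st["time_s"])
g,gy=grasp("a",.04);ov=g+[0,0,.05]
rows(p,R,line(p,y,ov,gy,3))
a=robot.snapshot("top")["color"][100:220,220:370];b=robot.snapshot("side")["color"][110:290,230:400]
cv2.imwrite("pics/c2.png",np.hstack([cv2.resize(a,(450,500)),cv2.resize(b,(350,500))]))
E
```

```text
[ 0.20229047 -0.5374711   0.20441475] -1.2110480359839304 1.0028739261760935 0.1
0 {'x': np.float64(0.1677), 'y': np.float64(-0.0899), 'z': np.float64(-0.0053), 'wx': np.float64(-0.1), 'wy': np.float64(-0.0), 'wz': np.float64(-18.6)}
1 {'x': np.float64(0.1876), 'y': np.float64(-0.0318), 'z': np.float64(-0.0054), 'wx': np.float64(0.0), 'wy': np.float64(-0.0), 'wz': np.float64(-18.5)}
2 {'x': np.float64(0.188), 'y': np.float64(0.0294), 'z': np.float64(-0.0054), 'wx': np.float64(0.0), 'wy': np.float64(-0.0), 'wz': np.float64(-18.6)}
```

View pics/c2.png

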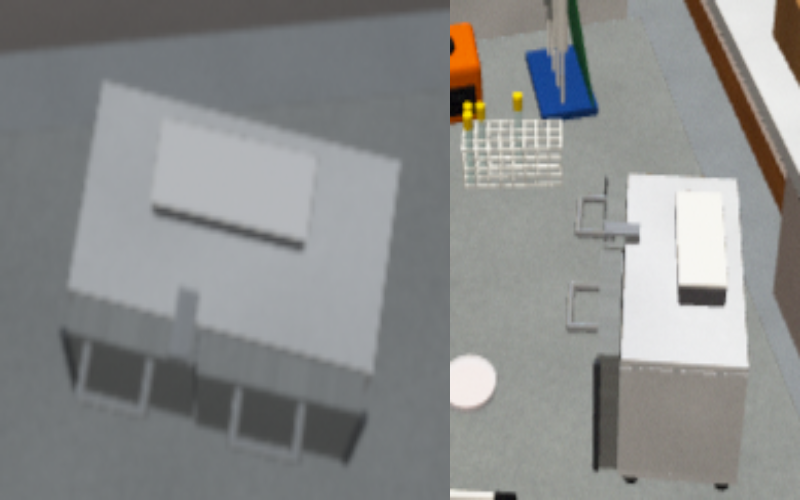

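The picture shows an unchanged scene, with the handles at crop (115,405) and (265,450). Both moves were refused, so the arm hasn't moved. I'll retry with every field filled in and a single row.

Emit:
step_arm(series=[{"x":0.0,"y":0.0,"z":-0.045,"wx":-0.1,"wy":0.0,"wz":0.0,"fingers":42}])

```text
time_s: 0.3
ee_pos: [0.2013, -0.5331, 0.2429]
tool_rot: [-3.076, -0.559, 0.0]
wrist_force: [1.0, -0.4, -0.2]
opening: 0.951
gripper_force: 0.0
```

Emit:
step_arm(series=[{"x":0,"y":0,"z":-0.045,"wx":0,"wy":0,"wz":0,"fingers":42},{"x":0.034,"y":-0.018,"z":0,"wx":0,"wy":0,"wz":-3.7,"fingers":42},{"x":0.035,"y":-0.016,"z":0,"wx":0,"wy":0,"wz":-3.7,"fingers":42},{"x":0.036,"y":-0.0135,"z":0,"wx":0,"wy":0,"wz":-3.7,"fingers":42},{"x":0.036,"y":-0.011,"z":0,"wx":0,"wy":0,"wz":-3.7,"fingers":42},{"x":0.037,"y":-0.009,"z":0,"wx":0,"wy":0,"wz":-3.7,"fingers":42},{"x":0.0375,"y":-0.006,"z":0,"wx":0,"wy":0,"wz":-3.7,"fingers":42},{"x":0.038,"y":-0.004,"z":0,"wx":0,"wy":0,"wz":-3.7,"fingers":42},{"x":0.038,"y":-0.0015,"z":0,"wx":0,"wy":0,"wz":-3.7,"fingers":42},{"x":0.038,"y":0.001,"z":0,"wx":0,"wy":0,"wz":-3.7,"fingers":42},{"x":0.038,"y":0.0035,"z":0,"wx":0,"wy":0,"wz":-3.7,"fingers":42}])

```text
time_s: 1.4
ee_pos: [0.455, -0.2501, 0.295]
tool_rot: [2.749, 1.517, -0.001]
wrist_force: [-0.1, -0.3, -0.6]
opening: 0.42
gripper_force: 0.0
```

Emit:
step_arm(series=[{"x":0.0375,"y":0.006,"z":0,"wx":0,"wy":0,"wz":-3.7,"fingers":42},{"x":0.037,"y":0.008,"z":0,"wx":0,"wy":0,"wz":-3.8,"fingers":42},{"x":0.0365,"y":0.011,"z":0,"wx":0,"wy":0,"wz":-3.7,"fingers":42},{"x":0.0355,"y":0.013,"z":0,"wx":0,"wy":0,"wz":-3.7,"fingers":42},{"x":0.034,"y":0.015,"z":0,"wx":0,"wy":0,"wz":-3.8,"fingers":42},{"x":0,"y":0,"z":0,"wx":0,"wy":0,"wz":0,"fingers":42},{"x":0,"y":0,"z":0,"wx":0,"wy":0,"wz":0,"fingers":42}])

```text
time_s: 2.1
ee_pos: [0.5789, -0.1091, 0.2944]
tool_rot: [2.468, 1.942, -0.003]
wrist_force: [-0.7, -0.4, 0.1]
opening: 0.425
gripper_force: 0.0
```

```bash
python3 - <<'E'
from h import *
from station import robot
p,R,st=state(robot);y=np.arctan2(*R.as_matrix()[[1,0],1]);print(p,y,st["opening"],st["time_s"])
g,gy=grasp("a",.04);print(g)
rows(p,R,line(p,y,g,gy,4))
E
```

```text
[ 0.57887101 -0.10914289  0.29435198] -0.23772782520953614 0.42516289907467825 2.1
[ 0.57819306 -0.10782595  0.171     ]
0 {'x': np.float64(0.0003), 'y': np.float64(-0.0002), 'z': np.float64(0.0308), 'wx': np.float64(-0.0), 'wy': np.float64(0.1), 'wz': np.float64(0.0)}
1 {'x': np.float64(0.0003), 'y': np.float64(-0.0003), 'z': np.float64(0.0309), 'wx': np.float64(-0.0), 'wy': np.float64(0.0), 'wz': np.float64(0.0)}
2 {'x': np.float64(0.0003), 'y': np.float64(-0.0002), 'z': np.float64(0.0308), 'wx': np.float64(-0.0), 'wy': np.float64(0.0), 'wz': np.float64(0.1)}
3 {'x': np.float64(0.0003), 'y': np.float64(-0.0002), 'z': np.float64(0.0309), 'wx': np.float64(-0.0), 'wy': np.float64(0.0), 'wz': np.float64(-0.0)}
```

Emit:
step_arm(series=[{"x":0.001,"y":-0.001,"z":0.03,"wx":0,"wy":0.1,"wz":0,"fingers":42},{"x":0,"y":0,"z":0.03,"wx":0,"wy":0,"wz":0,"fingers":42},{"x":0,"y":0,"z":0.013,"wx":0,"wy":0,"wz":0,"fingers":42},{"x":0,"y":0,"z":0.01,"wx":0,"wy":0,"wz":0,"fingers":42},{"x":0,"y":0,"z":0.01,"wx":0,"wy":0,"wz":0,"fingers":42},{"x":0,"y":0,"z":0.01,"wx":0,"wy":0,"wz":0,"fingers":42}])

```text
time_s: 2.7
ee_pos: [0.5791, -0.1092, 0.1926]
tool_rot: [2.469, 1.938, 0.003]
wrist_force: [-1.0, -0.7, -0.0]
opening: 0.421
gripper_force: 0.0
```

Emit:
step_arm(force=12, series=[{"x":0,"y":0,"z":0.01,"wx":0,"wy":0,"wz":0,"fingers":42},{"x":0,"y":0,"z":0.01,"wx":0,"wy":0,"wz":0,"fingers":42},{"x":0,"y":0,"z":0,"wx":0,"wy":0,"wz":0,"fingers":0},{"x":0,"y":0,"z":0,"wx":0,"wy":0,"wz":0,"fingers":0},{"x":0,"y":0,"z":0,"wx":0,"wy":0,"wz":0,"fingers":0},{"x":0,"y":0,"z":0,"wx":0,"wy":0,"wz":0,"fingers":0},{"x":0,"y":0,"z":0,"wx":0,"wy":0,"wz":0,"fingers":0}])

```text
time_s: 3.4
ee_pos: [0.5789, -0.1087, 0.1727]
tool_rot: [2.469, 1.94, 0.002]
wrist_force: [0.8, -0.7, 1.0]
opening: 0.101
gripper_force: 12.0
```

```bash
python3 - <<'E'
from h import *
from station import robot
p,R,st=state(robot);y=np.arctan2(*R.as_matrix()[[1,0],1]);print(p,y,st["opening"],st["gripper_force"],st["wrist_force"])
# angle from normal distance: find th whose grasp lies on p
for th in(0,.02,.04,.06,.08):
    g,gy=grasp("a",th);print(th,((p-g)[:2]@A).round(4))
th0=.05
w=[grasp("a",t) for t in np.linspace(th0,1.57,17)]
off=p-w[0][0];off[2]=0
rows(p,R,[(a,b) for a,b in w[1:]])
E
```

```text
[ 0.57888344 -0.1086969   0.17267351] -0.23889509767605588 0.10107274455366488 11.997517347335815 [ 0.75239668 -0.6653867   1.01923042]
0 [-0.0031 -0.0024]
0.02 [-0.0011 -0.0016]
0.04 [ 0.0009 -0.0006]
0.06 [0.0029 0.0003]
0.08 [0.0048 0.0013]
0 {'x': np.float64(-0.0044), 'y': np.float64(-0.0111), 'z': np.float64(0.0016), 'wx': np.float64(0.1), 'wy': np.float64(0.0), 'wz': np.float64(-6.0)}
1 {'x': np.float64(-0.0045), 'y': np.float64(-0.0093), 'z': np.float64(0.0), 'wx': np.float64(0.0), 'wy': np.float64(0.0), 'wz': np.float64(-5.5)}
2 {'x': np.float64(-0.0045), 'y': np.float64(-0.0093), 'z': np.float64(0.0), 'wx': np.float64(0.0), 'wy': np.float64(0.0), 'wz': np.float64(-5.4)}
3 {'x': np.float64(-0.0046), 'y': np.float64(-0.0093), 'z': np.float64(0.0), 'wx': np.float64(0.0), 'wy': np.float64(0.0), 'wz': np.float64(-5.4)}
4 {'x': np.float64(-0.0045), 'y': np.float64(-0.0093), 'z': np.float64(0.0), 'wx': np.float64(0.0), 'wy': np.float64(0.0), 'wz': np.float64(-5.5)}
5 {'x': np.float64(-0.0045), 'y': np.float64(-0.0093), 'z': np.float64(0.0), 'wx': np.float64(0.0), 'wy': np.float64(0
[... 804 characters left out ...]
loat64(-0.0093), 'z': np.float64(0.0), 'wx': np.float64(0.0), 'wy': np.float64(0.0), 'wz': np.float64(-5.5)}
12 {'x': np.float64(-0.0045), 'y': np.float64(-0.0093), 'z': np.float64(0.0), 'wx': np.float64(0.0), 'wy': np.float64(0.0), 'wz': np.float64(-5.4)}
13 {'x': np.float64(-0.0045), 'y': np.float64(-0.0093), 'z': np.float64(0.0), 'wx': np.float64(0.0), 'wy': np.float64(0.0), 'wz': np.float64(-5.5)}
14 {'x': np.float64(-0.0046), 'y': np.float64(-0.0093), 'z': np.float64(0.0), 'wx': np.float64(0.0), 'wy': np.float64(0.0), 'wz': np.float64(-5.4)}
15 {'x': np.float64(-0.0045), 'y': np.float64(-0.0093), 'z': np.float64(0.0), 'wx': np.float64(0.0), 'wy': np.float64(0.0), 'wz': np.float64(-5.5)}
```

Emit:
step_arm(series=[{"x":-0.0045,"y":-0.0093,"z":0,"wx":0,"wy":0,"wz":-5.45,"fingers":0},{"x":-0.0045,"y":-0.0093,"z":0,"wx":0,"wy":0,"wz":-5.45,"fingers":0},{"x":-0.0045,"y":-0.0093,"z":0,"wx":0,"wy":0,"wz":-5.45,"fingers":0},{"x":-0.0045,"y":-0.0093,"z":0,"wx":0,"wy":0,"wz":-5.45,"fingers":0},{"x":-0.0045,"y":-0.0093,"z":0,"wx":0,"wy":0,"wz":-5.45,"fingers":0}])

```text
time_s: 3.9
ee_pos: [0.533, -0.1299, 0.1727]
tool_rot: [1.934, 2.467, 0.003]
wrist_force: [6.2, -3.1, -3.3]
opening: 0.097
gripper_force: 12.0
```

Emit:
step_arm(series=[{"x":-0.0045,"y":-0.0093,"z":0,"wx":0,"wy":0,"wz":-5.45,"fingers":0},{"x":-0.0045,"y":-0.0093,"z":0,"wx":0,"wy":0,"wz":-5.45,"fingers":0},{"x":-0.0045,"y":-0.0093,"z":0,"wx":0,"wy":0,"wz":-5.45,"fingers":0},{"x":-0.0045,"y":-0.0093,"z":0,"wx":0,"wy":0,"wz":-5.45,"fingers":0},{"x":-0.0045,"y":-0.0093,"z":0,"wx":0,"wy":0,"wz":-5.45,"fingers":0},{"x":0,"y":0,"z":0,"wx":0,"wy":0,"wz":0,"fingers":0}])

```text
time_s: 4.5
ee_pos: [0.5027, -0.1708, 0.1729]
tool_rot: [1.302, 2.845, 0.001]
wrist_force: [10.8, -4.3, -8.4]
opening: 0.099
gripper_force: 12.0
```

```bash
python3 - <<'E'
from h import *
from station import robot
p,R,st=state(robot);y=np.arctan2(*R.as_matrix()[[1,0],1]);print(p,y,st["opening"],st["gripper_force"],st["wrist_force"],st["moment"],st["joint_pos"].round(2))
th=y-YAW;g,gy=grasp("a",th);print(th,R.inv().apply(p-g).round(4))
E
```

```text
[ 0.50268922 -0.17080627  0.17285494] 0.7126107300799306 0.09863271385063153 11.983772367238998 [10.81560864 -4.2572727  -8.36637287] [-0.76959086 -2.02048198  0.15392165] [-0.49  0.13  1.7   0.    1.3  -1.2 ]
0.9916107300799306 [-0.0053  0.0012 -0.0018]
```

Emit:
step_arm(series=[{"x":-0.0045,"y":-0.0093,"z":0,"wx":0,"wy":0,"wz":-5.45,"fingers":0},{"x":-0.0045,"y":-0.0093,"z":0,"wx":0,"wy":0,"wz":-5.45,"fingers":0},{"x":-0.0045,"y":-0.0093,"z":0,"wx":0,"wy":0,"wz":-5.45,"fingers":0},{"x":-0.0045,"y":-0.0093,"z":0,"wx":0,"wy":0,"wz":-5.45,"fingers":0},{"x":-0.0045,"y":-0.0093,"z":0,"wx":0,"wy":0,"wz":-5.45,"fingers":0},{"x":-0.0045,"y":-0.0093,"z":0,"wx":0,"wy":0,"wz":-5.45,"fingers":0},{"x":0,"y":0,"z":0,"wx":0,"wy":0,"wz":0,"fingers":0},{"x":0,"y":0,"z":0,"wx":0,"wy":0,"wz":0,"fingers":42},{"x":0,"y":0,"z":0,"wx":0,"wy":0,"wz":0,"fingers":42},{"x":0,"y":0,"z":0,"wx":0,"wy":0,"wz":0,"fingers":42}])

```text
time_s: 5.5
ee_pos: [0.4878, -0.2282, 0.1719]
tool_rot: [0.45, 3.109, 0.0]
wrist_force: [-0.8, 0.7, -0.1]
opening: 0.324
gripper_force: 0.0
```

```bash
python3 - <<'E'
from h import *
from station import robot
p,R,st=state(robot);y=np.arctan2(*R.as_matrix()[[1,0],1]);print(p,y,st["opening"],st["wrist_force"],st["joint_pos"].round(2))
th=y-YAW;g,gy=grasp("a",th);print(th,R.inv().apply(p-g).round(4))
E
```

```text
[ 0.48778395 -0.22817757  0.1718929 ] 1.2830719847366407 0.324455551146027 [-0.78537461  0.71292809 -0.1147818 ] [-0.6   0.16  1.67  0.    1.31 -1.88]
1.5620719847366407 [ 0.0004 -0.0003 -0.0009]
```

Emit:
step_arm(series=[{"x":0,"y":0,"z":-0.03,"wx":0,"wy":0,"wz":0,"fingers":42},{"x":0,"y":0,"z":-0.045,"wx":0,"wy":0,"wz":0,"fingers":42},{"x":0,"y":0,"z":-0.045,"wx":0,"wy":0,"wz":0,"fingers":42},{"x":0,"y":0,"z":0,"wx":0,"wy":0,"wz":0,"fingers":0},{"x":0,"y":0,"z":0,"wx":0,"wy":0,"wz":0,"fingers":0}])

```text
time_s: 6.0
ee_pos: [0.4884, -0.2287, 0.2935]
tool_rot: [0.45, 3.105, -0.002]
wrist_force: [-1.7, 0.0, -0.7]
opening: 0.281
gripper_force: 0.0
```

```bash
python3 - <<'E'
from h import *
from station import robot
p,R,st=state(robot);y=np.arctan2(*R.as_matrix()[[1,0],1]);print(p,y,st["opening"])
q=np.r_[cab(-.017,.003),p[2]];print(q)
rows(p,R,line(p,y,q,YAW+np.pi/2,8))
T=robot.snapshot("top");S=robot.snapshot("side");np.savez("top1.npz",**T);np.savez("side1.npz",**S)
a=T["color"][130:220,240:360];b=S["color"][165:255,275:355]
cv2.imwrite("pics/c3.png",np.vstack([np.hstack([cv2.resize(a,(440,330),interpolation=2),cv2.resize(b,(360,330),interpolation=2)])]))
E
```

```text
[ 0.4884266  -0.22871095  0.29345613] 1.2827884155933975 0.28091405801035624
[ 0.66028355 -0.0535343   0.29345613]
0 {'x': np.float64(-0.0144), 'y': np.float64(0.0271), 'z': np.float64(0.0), 'wx': np.float64(-0.0), 'wy': np.float64(0.2), 'wz': np.float64(-0.1)}
1 {'x': np.float64(-0.0144), 'y': np.float64(0.0271), 'z': np.float64(0.0), 'wx': np.float64(-0.0), 'wy': np.float64(0.0), 'wz': np.float64(-0.0)}
2 {'x': np.float64(-0.0144), 'y': np.float64(0.027), 'z': np.float64(0.0), 'wx': np.float64(-0.0), 'wy': np.float64(0.0), 'wz': np.float64(-0.1)}
3 {'x': np.float64(-0.0145), 'y': np.float64(0.0271), 'z': np.float64(-0.0), 'wx': np.float64(-0.0), 'wy': np.float64(0.0), 'wz': np.float64(-0.1)}
4 {'x': np.float64(-0.0145), 'y': np.float64(0.027), 'z': np.float64(-0.0), 'wx': np.float64(-0.0), 'wy': np.float64(0.0), 'wz': np.float64(-0.0)}
5 {'x': np.float64(-0.0145), 'y': np.float64(0.027), 'z': np.float64(-0.0), 'wx': np.float64(-0.0), 'wy': np.float64(0.0), 'wz': np.float64(-0.1)}
6 {'x': np.float64(-0.0146), 'y': np.float64(0.027), 'z': np.float64(-0.0001), 'wx': np.float64(-0.0), 'wy': np.float64(0.0), 'wz': np.float64(-0.1)}
7 {'x': np.float64(-0.0146), 'y': np.float64(0.027), 'z': np.float64(0.0), 'wx': np.float64(-0.0), 'wy': np.float64(0.0), 'wz': np.float64(-0.0)}
```

View pics/c3.png

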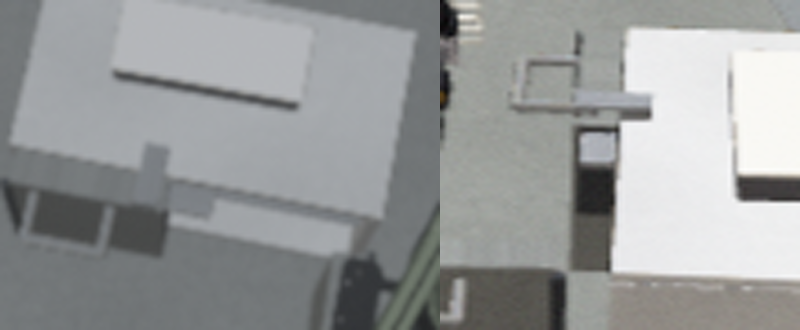

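The active door is now square to the front. The bared tab shows at crop (168–212, 183–217) in the top view and (580–615, 133–163) in the side view. I'll check its position while moving above it.

Emit:
step_arm(series=[{"x":-0.0145,"y":0.027,"z":0,"wx":0,"wy":0.2,"wz":0,"fingers":0},{"x":-0.0145,"y":0.027,"z":0,"wx":0,"wy":0,"wz":0,"fingers":0},{"x":-0.0145,"y":0.027,"z":0,"wx":0,"wy":0,"wz":-0.1,"fingers":0},{"x":-0.0145,"y":0.027,"z":0,"wx":0,"wy":0,"wz":-0.1,"fingers":0},{"x":-0.0145,"y":0.027,"z":0,"wx":0,"wy":0,"wz":-0.1,"fingers":0},{"x":-0.0145,"y":0.027,"z":0,"wx":0,"wy":0,"wz":-0.1,"fingers":0},{"x":-0.0145,"y":0.027,"z":0,"wx":0,"wy":0,"wz":0,"fingers":0},{"x":-0.0145,"y":0.027,"z":0,"wx":0,"wy":0,"wz":0,"fingers":0},{"x":0,"y":0,"z":0,"wx":0,"wy":0,"wz":0,"fingers":0},{"x":0,"y":0,"z":0,"wx":0,"wy":0,"wz":0,"fingers":0}])

```text
time_s: 7.1
ee_pos: [0.659, -0.0531, 0.2889]
tool_rot: [-0.437, -3.104, -0.001]
wrist_force: [0.4, 0.1, -0.2]
opening: 0.002
gripper_force: 0.0
```

```bash
python3 - <<'E'
from h import *
from station import robot
T=np.load("top1.npz");S=np.load("side1.npz")
t=un([(168,200),(212,205),(190,195)],3.667,(240,130));s=un([((x-440),y*4.5/3.667) for x,y in [(580,133),(615,133),(580,163),(615,163)]],4.5,(275,165))
print(((cast(T,t,.202)-O)@A).round(4).tolist(),((cast(S,s,.202)-O)@A).round(4).tolist())
p,R,st=state(robot);y=np.arctan2(*R.as_matrix()[[1,0],1]);print(p,y,st["opening"],st["wrist_force"])
q=np.r_[cab(-.017,.003),.215];rows(p,R,[(q,YAW+np.pi/2)])
E
```

```text
[[-0.0214, 0.0209], [-0.0181, -0.0185], [-0.013, 0.0026]] [[-0.0265, 0.0196], [-0.0015, 0.0212], [-0.0247, -0.022], [-0.0002, -0.0204]]
[ 0.65898044 -0.05307785  0.28894758] 1.2911393327098188 0.0022080233154933857 [ 0.44559763  0.07433585 -0.17856093]
0 {'x': np.float64(-0.0019), 'y': np.float64(-0.0), 'z': np.float64(0.0739), 'wx': np.float64(-0.0), 'wy': np.float64(-0.4), 'wz': np.float64(-0.0)}
```

Emit:
step_arm(series=[{"x":-0.0025,"y":-0.001,"z":0.035,"wx":0,"wy":-0.4,"wz":0,"fingers":0},{"x":0,"y":0,"z":0.03,"wx":0,"wy":0,"wz":0,"fingers":0},{"x":0,"y":0,"z":0.008,"wx":0,"wy":0,"wz":0,"fingers":0},{"x":0,"y":0,"z":0.005,"wx":0,"wy":0,"wz":0,"fingers":0},{"x":0,"y":0,"z":0.004,"wx":0,"wy":0,"wz":0,"fingers":0},{"x":0,"y":0,"z":0.004,"wx":0,"wy":0,"wz":0,"fingers":0},{"x":0,"y":0,"z":0,"wx":0,"wy":0,"wz":0,"fingers":0}])

```text
time_s: 7.8
ee_pos: [0.6627, -0.0553, 0.2065]
tool_rot: [0.439, 3.105, -0.001]
wrist_force: [0.6, -0.1, -0.4]
opening: 0.005
gripper_force: 0.0
```

Emit:
step_arm(series=[{"x":0,"y":0,"z":0.004,"wx":0,"wy":0,"wz":0,"fingers":0},{"x":0,"y":0,"z":0.004,"wx":0,"wy":0,"wz":0,"fingers":0},{"x":0,"y":0,"z":0.004,"wx":0,"wy":0,"wz":0,"fingers":0},{"x":0,"y":0,"z":0,"wx":0,"wy":0,"wz":0,"fingers":0}])

```text
time_s: 8.2
ee_pos: [0.6626, -0.0552, 0.1937]
tool_rot: [0.439, 3.106, -0.001]
wrist_force: [0.9, -0.4, 0.6]
opening: 0.006
gripper_force: 0.6
```

Emit:
step_arm(series=[{"x":0,"y":0,"z":0.003,"wx":0,"wy":0,"wz":0,"fingers":0},{"x":0,"y":0,"z":0.003,"wx":0,"wy":0,"wz":0,"fingers":0}])

```text
time_s: 8.4
ee_pos: [0.6627, -0.0552, 0.1881]
tool_rot: [0.439, 3.105, -0.001]
wrist_force: [0.4, -0.2, 2.9]
opening: 0.006
gripper_force: 1.6
```

Emit:
step_arm(series=[{"x":0,"y":0,"z":0.002,"wx":0,"wy":0,"wz":0,"fingers":0},{"x":0,"y":0,"z":0.002,"wx":0,"wy":0,"wz":0,"fingers":0}])

```text
time_s: 8.6
ee_pos: [0.6628, -0.0554, 0.184]
tool_rot: [0.439, 3.105, -0.001]
wrist_force: [-0.2, 1.0, 11.6]
opening: 0.004
gripper_force: 5.7
```

Emit:
step_arm(series=[{"x":0,"y":0,"z":0.001,"wx":0,"wy":0,"wz":0,"fingers":0},{"x":0,"y":0,"z":0,"wx":0,"wy":0,"wz":0,"fingers":0}])

```text
time_s: 8.8
ee_pos: [0.6631, -0.0553, 0.1842]
tool_rot: [0.439, 3.104, -0.001]
wrist_force: [-0.4, 0.1, 8.2]
opening: 0.005
gripper_force: 3.4
```

Emit:
step_arm(series=[{"x":0,"y":0,"z":0.0015,"wx":0,"wy":0,"wz":0,"fingers":0},{"x":0,"y":0,"z":0.0015,"wx":0,"wy":0,"wz":0,"fingers":0}])

```text
time_s: 9.0
ee_pos: [0.6634, -0.0556, 0.1838]
tool_rot: [0.438, 3.103, -0.002]
wrist_force: [-4.6, -0.5, 19.6]
opening: 0.007
gripper_force: 9.6
```

Emit:
step_arm(series=[{"x":0,"y":0,"z":-0.02,"wx":0,"wy":0,"wz":0,"fingers":0},{"x":0,"y":0,"z":-0.045,"wx":0,"wy":0,"wz":0,"fingers":0},{"x":0,"y":0,"z":-0.045,"wx":0,"wy":0,"wz":0,"fingers":0},{"x":0,"y":0,"z":0,"wx":0,"wy":0,"wz":0,"fingers":0}])

```text
time_s: 9.4
ee_pos: [0.6653, -0.0556, 0.2978]
tool_rot: [0.437, 3.093, -0.002]
wrist_force: [0.4, 0.8, 0.7]
opening: 0.008
gripper_force: 0.0
```

```bash
python3 - <<'E'
from h import *
from station import robot
p,R,st=state(robot);y=np.arctan2(*R.as_matrix()[[1,0],1]);print(p,y,st["joint_pos"].round(2))
g,gy=grasp("p",0.01);q=g.copy();q[2]=p[2];print(g)
rows(p,R,line(p,y,q,gy,12))
S=robot.snapshot("side");b=S["color"][165:255,275:355]
cv2.imwrite("pics/c4.png",cv2.resize(b,(480,540),interpolation=2))
E
```

```text
[ 0.66532927 -0.05559881  0.29784867] 1.2902517408394318 [-0.21  0.34  1.18  0.    1.6  -1.5 ]
[0.6316154  0.06643271 0.171     ]
0 {'x': np.float64(0.0055), 'y': np.float64(0.009), 'z': np.float64(-0.0001), 'wx': np.float64(0.1), 'wy': np.float64(1.0), 'wz': np.float64(7.5)}
1 {'x': np.float64(0.0067), 'y': np.float64(0.0082), 'z': np.float64(0.0), 'wx': np.float64(0.0), 'wy': np.float64(0.0), 'wz': np.float64(7.6)}
2 {'x': np.float64(0.0076), 'y': np.float64(0.0072), 'z': np.float64(0.0), 'wx': np.float64(0.0), 'wy': np.float64(-0.0), 'wz': np.float64(7.5)}
3 {'x': np.float64(0.0086), 'y': np.float64(0.0062), 'z': np.float64(0.0), 'wx': np.float64(0.0), 'wy': np.float64(-0.0), 'wz': np.float64(7.6)}
4 {'x': np.float64(0.0093), 'y': np.float64(0.005), 'z': np.float64(0.0), 'wx': np.float64(0.0), 'wy': np.float64(-0.0), 'wz': np.float64(7.5)}
5 {'x': np.float64(0.0098), 'y': np.float64(0.0038), 'z': np.float64(0.0), 'wx': np.float64(0.0), 'wy': np.float64(-0.0), 'wz': np.float64(7.5)}
6 {'x': np.float64(0.0103), 'y': np.float64(0.0024), 'z': np.float64(0.0001), 'wx': np.float64(0.0), 'wy': np.float64(-0.0), 'wz': np.float64(7.6)}
7 {'x': np.float64(0.0105), 'y': np.float64(0.001), 'z': np.float64(-0.0), 'wx': np.float64(0.0), 'wy': np.float64(-0.0), 'wz': np.float64(7.5)}
8 {'x': np.float64(0.0105), 'y': np.float64(-0.0003), 'z': np.float64(-0.0), 'wx': np.float64(0.0), 'wy': np.float64(-0.0), 'wz': np.float64(7.6)}
9 {'x': np.float64(0.0105), 'y': np.float64(-0.0017), 'z': np.float64(-0.0), 'wx': np.float64(0.0), 'wy': np.float64(-0.0), 'wz': np.float64(7.5)}
10 {'x': np.float64(0.01), 'y': np.float64(-0.0031), 'z': np.float64(-0.0), 'wx': np.float64(0.0), 'wy': np.float64(-0.0), 'wz': np.float64(7.5)}
11 {'x': np.float64(0.0097), 'y': np.float64(-0.0044), 'z': np.float64(-0.0), 'wx': np.float64(0.0), 'wy': np.float64(-0.0), 'wz': np.float64(7.6)}
```

View pics/c4.png

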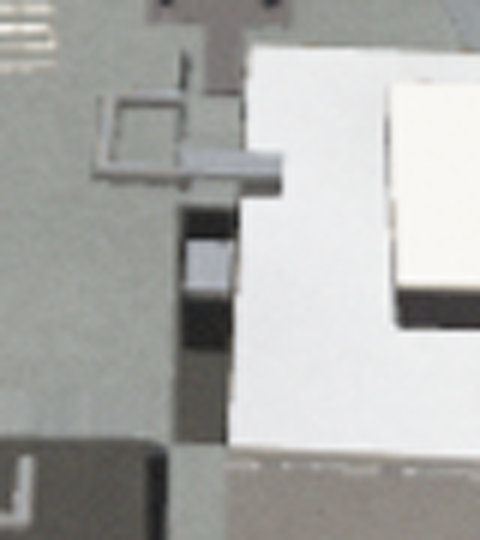

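The tab now sits lower, at (185–230, 240–292), and force rose to 20 N with no further travel. The bolt is fully down. Next I'll move over the passive handle.

Emit:
step_arm(series=[{"x":0.0055,"y":0.009,"z":0,"wx":0.1,"wy":1.0,"wz":7.5,"fingers":42},{"x":0.0067,"y":0.0082,"z":0,"wx":0,"wy":0,"wz":7.6,"fingers":42},{"x":0.0076,"y":0.0072,"z":0,"wx":0,"wy":0,"wz":7.5,"fingers":42},{"x":0.0086,"y":0.0062,"z":0,"wx":0,"wy":0,"wz":7.6,"fingers":42},{"x":0.0093,"y":0.005,"z":0,"wx":0,"wy":0,"wz":7.5,"fingers":42},{"x":0.0098,"y":0.0038,"z":0,"wx":0,"wy":0,"wz":7.5,"fingers":42},{"x":0.0103,"y":0.0024,"z":0,"wx":0,"wy":0,"wz":7.6,"fingers":42},{"x":0.0105,"y":0.001,"z":0,"wx":0,"wy":0,"wz":7.5,"fingers":42},{"x":0.0105,"y":-0.0003,"z":0,"wx":0,"wy":0,"wz":7.6,"fingers":42},{"x":0.0105,"y":-0.0017,"z":0,"wx":0,"wy":0,"wz":7.5,"fingers":42},{"x":0.01,"y":-0.0031,"z":0,"wx":0,"wy":0,"wz":7.5,"fingers":42},{"x":0.0097,"y":-0.0044,"z":0,"wx":0,"wy":0,"wz":7.6,"fingers":42}])

```text
time_s: 10.65
ee_pos: [0.6267, 0.0676, 0.2871]
tool_rot: [-2.513, -1.863, 0.019]
wrist_force: [0.1, 0.7, 0.3]
opening: 0.421
gripper_force: 0.0
```

Emit:
step_arm(series=[{"x":0,"y":0,"z":0,"wx":0,"wy":0,"wz":0,"fingers":42},{"x":0,"y":0,"z":0,"wx":0,"wy":0,"wz":0,"fingers":42}])

```text
time_s: 10.85
ee_pos: [0.6274, 0.067, 0.2884]
tool_rot: [-2.506, -1.874, 0.017]
wrist_force: [0.8, 0.3, -0.7]
opening: 0.419
gripper_force: 0.0
```

```bash
python3 - <<'E'
from h import *
from station import robot
p,R,st=state(robot);y=np.arctan2(*R.as_matrix()[[1,0],1]);print(p,y,st["opening"])
g,gy=grasp("p",0.01);rows(p,R,[(g,gy)])
w=[grasp("p",t) for t in np.linspace(.01,1.57,18)]
rows(g,Rt(gy),w[1:4])
E
```

```text
[0.62736593 0.06699759 0.28837736] -0.28637206062680187 0.41947077616028483
0 {'x': np.float64(0.0008), 'y': np.float64(0.0062), 'z': np.float64(0.1173), 'wx': np.float64(-0.9), 'wy': np.float64(0.1), 'wz': np.float64(0.2)}
0 {'x': np.float64(0.0042), 'y': np.float64(-0.0053), 'z': np.float64(0.0), 'wx': np.float64(0.0), 'wy': np.float64(0.0), 'wz': np.float64(5.3)}
1 {'x': np.float64(0.0042), 'y': np.float64(-0.0053), 'z': np.float64(0.0), 'wx': np.float64(0.0), 'wy': np.float64(0.0), 'wz': np.float64(5.2)}
2 {'x': np.float64(0.0042), 'y': np.float64(-0.0054), 'z': np.float64(0.0), 'wx': np.float64(0.0), 'wy': np.float64(0.0), 'wz': np.float64(5.3)}
```

Emit:
step_arm(series=[{"x":0.001,"y":0.0043,"z":0,"wx":-0.9,"wy":0.1,"wz":0.2,"fingers":42},{"x":0,"y":0,"z":0.03,"wx":0,"wy":0,"wz":0,"fingers":42},{"x":0,"y":0,"z":0.03,"wx":0,"wy":0,"wz":0,"fingers":42},{"x":0,"y":0,"z":0.0,"wx":0,"wy":0,"wz":0,"fingers":42},{"x":0,"y":0,"z":0.0,"wx":0,"wy":0,"wz":0,"fingers":42}])

```text
time_s: 11.35
ee_pos: [0.6326, 0.0663, 0.23]
tool_rot: [2.521, 1.873, 0.002]
wrist_force: [-0.4, -0.3, 0.8]
opening: 0.419
gripper_force: 0.0
```

```bash
python3 - <<'E'
from h import *
from station import robot
p,R,st=state(robot);g,gy=grasp("p",0.01);print(p);rows(p,R,[(g,gy)])
E
```

```text
[0.6326376  0.06634281 0.22995284]
0 {'x': np.float64(-0.0003), 'y': np.float64(-0.0011), 'z': np.float64(0.059), 'wx': np.float64(0.1), 'wy': np.float64(-0.1), 'wz': np.float64(-0.2)}
```

Emit:
step_arm(series=[{"x":0,"y":-0.001,"z":0.015,"wx":0,"wy":0,"wz":-0.2,"fingers":42},{"x":0,"y":0,"z":0.01,"wx":0,"wy":0,"wz":0,"fingers":42},{"x":0,"y":0,"z":0.01,"wx":0,"wy":0,"wz":0,"fingers":42},{"x":0,"y":0,"z":0,"wx":0,"wy":0,"wz":0,"fingers":42}])

```text
time_s: 11.75
ee_pos: [0.6307, 0.0671, 0.1932]
tool_rot: [-2.518, -1.877, 0.0]
wrist_force: [-1.0, -0.0, -0.3]
opening: 0.422
gripper_force: 0.0
```

Emit:
step_arm(force=12, series=[{"x":0,"y":0,"z":0.01,"wx":0,"wy":0,"wz":0,"fingers":42},{"x":0,"y":0,"z":0.01,"wx":0,"wy":0,"wz":0,"fingers":42},{"x":0,"y":0,"z":0.003,"wx":0,"wy":0,"wz":0,"fingers":42},{"x":0,"y":0,"z":0,"wx":0,"wy":0,"wz":0,"fingers":0},{"x":0,"y":0,"z":0,"wx":0,"wy":0,"wz":0,"fingers":0},{"x":0,"y":0,"z":0,"wx":0,"wy":0,"wz":0,"fingers":0},{"x":0,"y":0,"z":0,"wx":0,"wy":0,"wz":0,"fingers":0},{"x":0,"y":0,"z":0,"wx":0,"wy":0,"wz":0,"fingers":0}])

```text
time_s: 12.55
ee_pos: [0.6323, 0.0672, 0.173]
tool_rot: [2.517, 1.877, 0.005]
wrist_force: [0.4, 1.2, 0.9]
opening: 0.102
gripper_force: 12.0
```

Emit:
step_arm(series=[{"x":0.0042,"y":-0.0053,"z":0,"wx":0,"wy":0,"wz":5.25,"fingers":0},{"x":0.0042,"y":-0.0053,"z":0,"wx":0,"wy":0,"wz":5.25,"fingers":0},{"x":0,"y":0,"z":0,"wx":0,"wy":0,"wz":0,"fingers":0}])

```text
time_s: 12.85
ee_pos: [0.6252, 0.0792, 0.173]
tool_rot: [2.678, 1.64, 0.007]
wrist_force: [1.8, 1.2, -0.0]
opening: 0.103
gripper_force: 12.0
```

```bash
python3 - <<'E'
from h import *
from station import robot
p,R,st=state(robot);y=np.arctan2(*R.as_matrix()[[1,0],1]);th=YAW-y
g,gy=grasp("p",th);print(p,th,st["opening"],st["gripper_force"],st["wrist_force"],st["moment"]);rows(p,R,[(g,gy)])
E
```

```text
[0.62521156 0.07923396 0.17296208] 0.1931009307390244 0.102739139818454 12.038931101560593 [ 1.81810726  1.16496186 -0.01980579] [ 0.11484033 -0.21378336 -0.01811098]
0 {'x': np.float64(-0.0017), 'y': np.float64(-0.0001), 'z': np.float64(0.002), 'wx': np.float64(0.2), 'wy': np.float64(-0.2), 'wz': np.float64(0.0)}
```

The door swings freely, so I'll carry on.

Emit:
step_arm(series=[{"x":0.0042,"y":-0.0053,"z":0,"wx":0,"wy":0,"wz":5.25,"fingers":0},{"x":0.0042,"y":-0.0053,"z":0,"wx":0,"wy":0,"wz":5.25,"fingers":0},{"x":0.0042,"y":-0.0053,"z":0,"wx":0,"wy":0,"wz":5.25,"fingers":0},{"x":0.0042,"y":-0.0053,"z":0,"wx":0,"wy":0,"wz":5.25,"fingers":0},{"x":0.0042,"y":-0.0053,"z":0,"wx":0,"wy":0,"wz":5.25,"fingers":0},{"x":0.0042,"y":-0.0053,"z":0,"wx":0,"wy":0,"wz":5.25,"fingers":0},{"x":0.0042,"y":-0.0053,"z":0,"wx":0,"wy":0,"wz":5.25,"fingers":0},{"x":0,"y":0,"z":0,"wx":0,"wy":0,"wz":0,"fingers":0}])

```text
time_s: 13.65
ee_pos: [0.6206, 0.1239, 0.173]
tool_rot: [3.057, 0.711, 0.014]
wrist_force: [6.8, -2.3, -2.2]
opening: 0.101
gripper_force: 12.1
```

```bash
python3 - <<'E'
from h import *
from station import robot
p,R,st=state(robot);y=np.arctan2(*R.as_matrix()[[1,0],1]);th=YAW-y
g,gy=grasp("p",th);print(p,th,st["opening"],st["gripper_force"],st["wrist_force"],st["moment"],st["joint_pos"].round(2));rows(p,R,[(g,gy)])
w=[grasp("p",t) for t in np.linspace(th,1.58,9)];rows(p,R,w[1:])
E
```

```text
[0.62058065 0.12388433 0.17299088] 0.8345956843756853 0.10145462932928032 12.09141880273819 [ 6.76127696 -2.33503452 -2.17534237] [-0.21249048 -1.01480916 -0.08848039] [ 0.06  0.35  1.43 -0.    1.35  1.18]
0 {'x': np.float64(-0.0032), 'y': np.float64(-0.0015), 'z': np.float64(0.002), 'wx': np.float64(0.3), 'wy': np.float64(-0.5), 'wz': np.float64(0.0)}
0 {'x': np.float64(0.0011), 'y': np.float64(-0.0068), 'z': np.float64(0.002), 'wx': np.float64(0.3), 'wy': np.float64(-0.5), 'wz': np.float64(5.3)}
1 {'x': np.float64(0.0043), 'y': np.float64(-0.0054), 'z': np.float64(-0.0), 'wx': np.float64(-0.0), 'wy': np.float64(0.0), 'wz': np.float64(5.4)}
2 {'x': np.float64(0.0042), 'y': np.float64(-0.0054), 'z': np.float64(-0.0), 'wx': np.float64(-0.0), 'wy': np.float64(0.0), 'wz': np.float64(5.3)}
3 {'x': np.float64(0.0043), 'y': np.float64(-0.0054), 'z': np.float64(-0.0), 'wx': np.float64(-0.0), 'wy': np.float64(0.0), 'wz': np.float64(5.4)}
4 {'x': np.float64(0.0042), 'y': np.float64(-0.0054), 'z': np.float64(-0.0), 'wx': np.float64(-0.0), 'wy': np.float64(0.0), 'wz': np.float64(5.3)}
5 {'x': np.float64(0.0043), 'y': np.float64(-0.0054), 'z': np.float64(-0.0), 'wx': np.float64(-0.0), 'wy': np.float64(0.0), 'wz': np.float64(5.3)}
6 {'x': np.float64(0.0042), 'y': np.float64(-0.0054), 'z': np.float64(-0.0), 'wx': np.float64(-0.0), 'wy': np.float64(0.0), 'wz': np.float64(5.4)}
7 {'x': np.float64(0.0043), 'y': np.float64(-0.0054), 'z': np.float64(-0.0), 'wx': np.float64(-0.0), 'wy': np.float64(0.1), 'wz': np.float64(5.3)}
```

Emit:
step_arm(series=[{"x":0.0025,"y":-0.006,"z":0,"wx":0,"wy":-0.2,"wz":5.3,"fingers":0},{"x":0.0042,"y":-0.0054,"z":0,"wx":0,"wy":0,"wz":5.35,"fingers":0},{"x":0.0042,"y":-0.0054,"z":0,"wx":0,"wy":0,"wz":5.35,"fingers":0},{"x":0.0042,"y":-0.0054,"z":0,"wx":0,"wy":0,"wz":5.35,"fingers":0},{"x":0.0042,"y":-0.0054,"z":0,"wx":0,"wy":0,"wz":5.35,"fingers":0},{"x":0.0042,"y":-0.0054,"z":0,"wx":0,"wy":0,"wz":5.35,"fingers":0},{"x":0.0042,"y":-0.0054,"z":0,"wx":0,"wy":0,"wz":5.35,"fingers":0},{"x":0.0042,"y":-0.0054,"z":0,"wx":0,"wy":0,"wz":5.35,"fingers":0},{"x":0,"y":0,"z":0,"wx":0,"wy":0,"wz":0,"fingers":0}])

```text
time_s: 14.55
ee_pos: [0.6479, 0.1654, 0.173]
tool_rot: [3.101, -0.454, 0.016]
wrist_force: [9.9, -10.1, -3.1]
opening: 0.103
gripper_force: 12.0
```

```bash
python3 - <<'E'
from h import *
from station import robot
p,R,st=state(robot);y=np.arctan2(*R.as_matrix()[[1,0],1]);th=YAW-y
g,gy=grasp("p",th);print(p,th,st["opening"],st["gripper_force"],st["wrist_force"],st["joint_pos"].round(2));rows(p,R,[(g,gy)])
E
```

```text
[0.64786201 0.16537985 0.1730328 ] 1.5825093342456253 0.10310798213859332 12.002626955509186 [  9.91149505 -10.06830632  -3.11681212] [ 0.13  0.42  1.33 -0.01  1.38  1.99]
0 {'x': np.float64(-0.0043), 'y': np.float64(-0.0036), 'z': np.float64(0.002), 'wx': np.float64(0.3), 'wy': np.float64(-0.6), 'wz': np.float64(0.0)}
```

Emit:
step_arm(series=[{"x":0,"y":0,"z":0,"wx":0,"wy":0,"wz":0,"fingers":42},{"x":0,"y":0,"z":0,"wx":0,"wy":0,"wz":0,"fingers":42},{"x":0,"y":0,"z":0,"wx":0,"wy":0,"wz":0,"fingers":42},{"x":0,"y":0,"z":0,"wx":0,"wy":0,"wz":0,"fingers":42},{"x":0,"y":0,"z":-0.02,"wx":0,"wy":0,"wz":0,"fingers":42},{"x":0,"y":0,"z":-0.045,"wx":0,"wy":0,"wz":0,"fingers":42},{"x":0,"y":0,"z":-0.045,"wx":0,"wy":0,"wz":0,"fingers":42},{"x":0,"y":0.0,"z":-0.045,"wx":0,"wy":0,"wz":0,"fingers":42},{"x":0,"y":0.0,"z":-0.045,"wx":0,"wy":0,"wz":0,"fingers":42},{"x":0,"y":0,"z":0,"wx":0,"wy":0,"wz":0,"fingers":42},{"x":0,"y":0,"z":0,"wx":0,"wy":0,"wz":0,"fingers":42}])

```text
time_s: 15.65
ee_pos: [0.6434, 0.1711, 0.3744]
tool_rot: [-3.109, 0.452, -0.005]
wrist_force: [0.3, 0.3, -0.8]
opening: 0.423
gripper_force: 0.0
```

```bash
python3 - <<'E'
from station import robot
import cv2,numpy as np
a=robot.snapshot("top")["color"];b=robot.snapshot("side")["color"]
cv2.imwrite("pics/c5.png",np.hstack([cv2.resize(a[110:310,120:440],(400,250)),cv2.resize(b[110:400,150:400],(400,464))[:250*1]]) if 0 else np.hstack([cv2.resize(a[110:310,220:390],(400,470)),cv2.resize(b[130:340,210:390],(400,470))]))
print(robot.sense()["ee_pos"],robot.sense()["wrist_force"])
E
```

```text
[0.64217838 0.17076195 0.37024601] [-0.12915114 -0.19529417 -0.73558622]
```

View pics/c5.png

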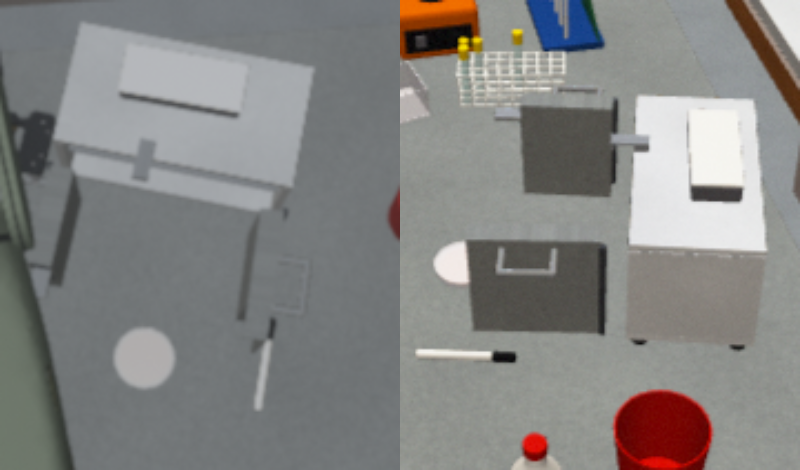

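Both doors stand square to the front: active edge at about (250,260) and passive edge at about (65,230) in the top crop. The dish, marker, slide box and rack are where they were, and the gripper is clear. I'll hand it in.

```bash
python3 -c "
from station import robot
print(robot.job_done())"
```

```text
the job is handed in; nothing more can be done
None
```

I opened the active door, pushed the bolt fully down, then opened the passive door; both doors stand about square to the front, nothing else looked moved in the last pictures, and I handed the job in at about 16 s (no verdict was returned).

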